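Fit the retaining ring over the sprung dial of an etching press spindle

TASK

Pick up the ring pliers with the brass retaining ring waiting between their tips, squeeze the handles to spread the ring, and slide it over the end of the upright spindle; press the sprung dial down firmly but gently (never hard) with it until the groove is clear, and let the ring close in the groove so that it keeps the dial pressed down. Then stand the pliers back in their stand. Handle the ring only with the pliers and leave the other things on the table where they are.

Things in the scene. Friction and masses are not known exactly. Their poses are not given: they have to be found in the camera images.
- pliers_grip (a point): Red-handled ring pliers, upright, tips down, 0.2 kg; point midway between the handles at grip height, 143 mm above the tip ends. x = thickness, towards the ring; y = squeezing line; z up. Handles 16 mm wide along x, from 26 mm below to 16 mm above this point; at rest 61 mm over their outer faces here (68 mm at the top). An outward ledge 21 mm below lets fingertips bear down.
- pliers_lever (a joint): Squeeze angle of the pliers, rad: 0 at rest (handles 61 mm over the outer faces), 0.43 squeezed to their own stop (38 mm). A spring opens the handles (3.5 to 5.5 N); spreading the ring to the stop takes about 21 N of grip, 30 N is safe. Eased to 58 to 60 mm (angle near 0.05) the tips are clear of a seated ring and the spring still holds the pliers between the fingers.
- pliers_pivot (a point): Pivot of the pliers, 50 mm below the grip point. A 10 mm pin sticks out 28 mm from here to -x, with an 18 mm head.
- pliers_tips (a point): Pliers tips, midway between them, 140 mm below the grip point; tip ends 2.7 mm lower at rest. Over their outer faces 13 mm at rest, 50 mm squeezed; 8 mm thick along x. Spreading, their flat faces push the ring's lugs apart and hold them by friction; shoulders bear on the lugs' tops. The tip ends rise 2.5 mm against the grip as they spread and drop again as the handles open.
- pliers: The same pliers; origin at the tips point, z up at rest.
- ring: Brass retaining ring, a flat C: a back piece and two arms hinged to it, sprung shut. 5 mm thick, 20 mm inside, 32 mm outside, 36 g. Origin at the centre of its underside (on the back piece); +x to the back, gap and two lugs to -x, the lugs 24 mm from the centre and 20 mm apart. It lies on the stand, lugs either side of the pliers' tips.
- ring_mid (a point): Centre of the ring, half-way up, fixed to its back piece; axes as the ring's. Spread, the ring passes the 24 mm spindle best with this point 4 mm beyond the spindle's axis, to the back (+x) side, within 1 mm sideways. As the ring closes its back moves about 3 mm away from the tips; half-way, draw the pliers back (to -x) some 3 mm. In the groove it centres itself if it began within 8 mm.
- ring_left (a joint): Opening angle of the ring's arm on its +y side, rad: 0 closed; about 0.47 when fully spread by the pliers, when the ring passes the spindle with about 1 mm to spare all round; about 0 (below 0.15) when seated in the groove.
- ring_right (a joint): The same for the arm on the -y side.
- stand_seat (a point): Pliers stand: wooden block 125 x 80 mm, 30 mm high; on its -x side a fork of two aluminium posts, 100 mm above the block. Point on the block's top where the tips stand; x towards the ring, y across the fork, z up. The pivot pin lies in the fork's 13 mm slot, open and flared at the top: the pliers lift straight up and go back the same way, tips on the block. Pliers and ring share its yaw.
- block_axis (a point): Green bearing block, 110 mm square, 40 mm high; point on its top, on the axis of the upright steel spindle. How far the spindle stands out is not measured: the lower wall of its groove is 15 to 45 mm above this point. The groove is 19 mm in diameter, 9.5 mm high.
- spindle_axis (a point): The same point, for the spindle: 24 mm diameter, 6 mm tall above the groove, then a cone end 10 mm high (12 mm across at its tip), so the spindle's end is 25.5 mm above the groove's lower wall. Spindle and dial are oiled.
- dial (a joint): How far the sprung dial round the spindle is pressed down, m. 0: up, its face 10 mm above the groove's lower wall, covering the groove; 0.010: hard on its stop, face level with the groove's lower wall. The spring pushes 3.5 N at 0, 8.5 N at 0.010. The ring in the groove keeps it at about 0.005. Having felt the stop, go back up 2.5 mm before easing the handles, as the tips reach lower while closing.
- block: The same bearing block with its spindle and dial, origin at the centre of its foot. Pressing the dial or spindle with the spread ring with over 22 N damages them; 10 to 14 N is ample. The dial is an aluminium disc, 72 mm diameter, 8 mm thick, with black tick marks.
- ink_jar: Amber ink jar, 60 mm across, 70 mm high; a bystander. Origin at the centre of its underside.
- ink_tin: Ink tin, 72 mm across, 55 mm high, red lid; a bystander. Origin at the centre of its underside.
- oil_bottle: White oil bottle, 44 mm across, 120 mm high; a bystander. Origin at the centre of its underside.
- screwdriver: Screwdriver lying flat; a bystander. Origin at the centre of its underside.
- scraper: Flat steel ink scraper with wooden handle, 185 mm long; a bystander. Origin at the centre of its underside.
- spare_washer: Flat steel washer, 44 mm across, 5 mm thick; a bystander. Origin at the centre of its underside.
- roller: Ink roller with wooden handle, 124 mm wide; a bystander. Origin at the centre of its underside.
Things that resemble listed ones, but are neither listed nor needed, are in the scene too. Leave any blue or orange look-alike of the pliers alone. There is more than one size of the part that bears stand_seat; the job needs the smaller.

How it is judged (in metres and radians):
On the way, in this order (a step that is already met when the one before it is completed fails the run):
1. the ring is spread on the pliers and lifted clear of the stand (value of joint each of ring_left, ring_right above 0.25 rad and height (world z) of ring_mid above 0.055 m and contact force between pliers and ring above 1 N), for 0.2 s.
2. the spread ring is round the spindle and the dial is pressed down at least 5 mm (value of joint dial above 0.005 m and value of joint each of ring_left, ring_right above 0.2 rad and horizontal distance between ring_mid and block_axis below 0.01 m), for 0.1 s.
At the end, for the whole second after the job is handed in: The ring sits closed in the groove (arms open less than 0.15 rad, centre within 5 mm of the spindle axis, tilt below 0.2 rad) and by itself holds the dial down more than 3 mm; the pliers stand upright (within 0.2 rad) in their stand within 30 mm of their place; all at rest (value of joint dial above 0.003 m and value of joint each of ring_left, ring_right below 0.15 rad and horizontal distance between ring_mid and block_axis below 0.005 m and angle between each of ring_mid, pliers_grip's own z axis and vertical below 0.2 rad and linear speed of each of ring, pliers below 0.02 m/s and distance between pliers_grip and stand_seat below 0.16 m and horizontal distance between pliers_grip and stand_seat below 0.03 m); the robot touches nothing.
It fails at once if the dial or spindle is pressed with more than 22 N with the spread ring (contact force between block and anything else above 22 N and value of joint each of ring_left, ring_right above 0.3 rad).
It fails at once if the dial or spindle is pressed with more than 60 N in any way (contact force between block and anything else above 60 N).
It fails at once if the gripper fingers or the arm touch the ring (contact force between any of the fingers, the arm and ring above 0.5 N).
It fails at once if a bystander is moved more than 20 mm (distance of any of ink_jar, ink_tin, oil_bottle, screwdriver, scraper, spare_washer, roller from where it was at the start of the episode above 0.02 m).
It also fails if it takes over 66 s, if anything falls off the work surface, if the arm or the gripper's body presses on something with over 40 N, if the wrist force passes 120 N, or if a joint passes its speed limit or range.

ROBOT

A 6-joint arm with a two-finger parallel gripper is mounted at the origin on the work surface. World frame = base frame: x ahead of the robot, y to its left, z up, the work surface at z = 0. Lengths are in m, angles in degrees, forces in N, time in s.
With the tool pointing down it reaches from about 0.375 to 0.9 m from the base axis. Payload 3.1 kg.
Tool frame: the origin (TCP) lies at the very end of the fingers, on their centre line; the grasp point (between the pads) lies 19 mm behind it (grasp_offset is the distance from the TCP to the grasp point, in m); z points along the fingers, y is the direction in which the jaws open and shut (so a half turn about z gives the same grasp; the last joint's range is limited). The gripper opens to 87 mm and grips with 3 to 60 N. Pads are 19 mm wide; open, the fingers measure 117 mm over their backs; the gripper's body (75 mm by 190 mm) begins 51 mm behind the grasp point.
Start: joints at [-76.576, 30.224, 82.088, -0, 67.689, -10.227], TCP at [0.251, -0.572, 0.223] pointing down, gripper open.
Joint ranges: [-176.69, 176.69], [-43.24, 126.21], [12.49, 139.97], [-82, 262], [0, 151.66], [-163.58, 163.58]. Speed limits (degrees/s): [159.86, 159.86, 180, 180, 180, 180].

INTERFACE

Orientations are given as a 3x3 rotation matrix whose columns are the frame's x, y, z axes.
In Python, from rig import * gives the robot as it stands. The module is installed in compiled form; this text tells all that it offers.
- The arm moves only by the tool play_rows, never from a script. Its argument "plan" is a list that holds one entry, the list of rows, each a list of 7 numbers: the shift along the world's x, y, z each as a share of 5 cm, from -1 to 1, then the turn, a rotation vector about the world's x, y, z each as a share of pi rad, from -1 to 1, then the gripper's target within -1 to 1 (fully open at 1, half-way at 0, shut at -1). A call has 1 to 12 rows; each row shifts and turns the commanded pose from where the row before left it; what a row does not reach is not made up. A row lasts 1/10 s, in which the tool goes at most 50 mm and 8.59 degrees, less where a joint would pass 70% of its speed; a pose out of reach is approached as far as the arm can. A call with a number of a shift or a turn outside -1 to 1 is refused whole. A call with a gripper value outside its range is refused whole. The fingers move at their own pace and stop on an object; the grip force is fixed at half the most. Time passes only in rows, so rows that do not move let the fingers close. It gives the time, the measured TCP pose, the force and the opening at its end, in the units of the state.
- read_state(): the state, without advancing time (a new reading comes with each control period).
- capture(name): name is "scene" or "top" or "wrist"; returns the picture (400x640x3 uint8, red, green, blue); there is no depth.
- camera_params(name): a dict with "intrinsics" (3x3 intrinsics, pixels), "R" (3x3) and "t" (3): a world point X has camera coordinates R X + t; the wrist camera has in their place "mount" (4x4, takes a point from camera to tool coordinates, whose origin is the TCP and whose axes are the flange's). Camera axes: x right, y down, z forward; pixel columns grow to the right and rows downward; lengths in m; the calibration is good to about 2 mm. A picture is of the moment at which its call begins: read the wrist's pose just before it. camera_params takes no time and is no camera call.
- hand_in(): hands the job in, once; it reports no verdict.
The state is a dict: "time_s": time; "joint_positions": joint angles; "qvel": joint speeds; "tau": joint torques, N m; "position": TCP position; "tcp_rot": TCP orientation; "force": force on the tool from outside, world axes, zero at the start; "moment": the same for the moment, N m; "opening": opening from 0.0 (shut) to 1.0 (fully open).
Only numpy, scipy, OpenCV 4.12 (cv2) and the standard library are available. Lean on these libraries where they do the work, as an engineer would, in place of code of your own. Each camera call takes 0.05 s, during which the arm holds its last target. There are 200 camera calls.

## Working session

There is one attempt and no reset: what is moved stays moved. The work goes in short steps, Python scripts to look and compute and a tool call to move; the robot and the scene stay as the last step left them, time stands still between calls to the robot, and variables do not carry over. Pictures are saved under pics/ and viewed, about 8 in all and at most 12, crops included, and the job is handed in when it is done.

Besides the shell and the picture viewer there is one more tool, called after "Call:" in YAML: its name, and indented under it one key for each argument. play_rows: Moves the arm, as the interface text tells. Its arguments: {"type":"object","properties":{"plan":{"type":"array"}},"required":["plan"]}

```bash
mkdir -p pics; python3 - <<'E'
from rig import *
import cv2,numpy as np
s=read_state();print({k:np.round(v,3).tolist() for k,v in s.items()})
for n in["scene","top","wrist"]:
    im=capture(n);cv2.imwrite(f"pics/{n}0.png",im[:,:,::-1]);p=camera_params(n);print(n,{k:np.round(v,4).tolist() for k,v in p.items()})
E
```

```text
{'time_s': 0.0, 'joint_positions': [-76.576, 30.28, 82.156, -0.001, 67.687, -10.227], 'qvel': [0.064, 0.053, -0.159, -0.01, -0.073, 0.08], 'tau': [0.001, -44.003, -17.659, 0.063, 0.058, -0.0], 'position': [0.251, -0.572, 0.222], 'tcp_rot': [[0.916, 0.401, -0.001], [0.401, -0.916, 0.002], [0.0, -0.002, -1.0]], 'force': [-0.59, -0.13, 0.366], 'moment': [-0.022, 0.019, 0.073], 'opening': 0.997}
scene {'intrinsics': [[488.1584, 0.0, 320.9925], [0.0, 488.1584, 199.0477], [0.0, 0.0, 1.0]], 'R': [[-0.2235, 0.9747, 0.0071], [0.7474, 0.1761, -0.6406], [-0.6256, -0.1378, -0.7679]], 't': [0.1603, -0.2964, 1.6311]}
top {'intrinsics': [[366.7623, 0.0, 314.3577], [0.0, 366.7623, 201.0229], [0.0, 0.0, 1.0]], 'R': [[0.016, -0.9998, -0.0148], [-0.9971, -0.0149, -0.0746], [0.0743, 0.016, -0.9971]], 't': [-0.0338, 0.5413, 1.055]}
wrist {'intrinsics': [[313.0981, 0.0, 318.4157], [0.0, 313.0981, 201.4929], [0.0, 0.0, 1.0]], 'mount': [[-0.0003, -0.9698, -0.2438, 0.0655], [1.0, -0.0005, 0.0006, 0.0003], [-0.0007, -0.2438, 0.9698, -0.1621], [0.0, 0.0, 0.0, 1.0]]}
```

View pics/scene0.png

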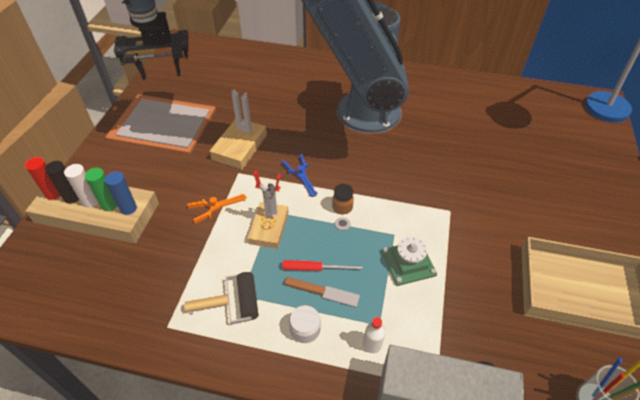

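View pics/top0.png

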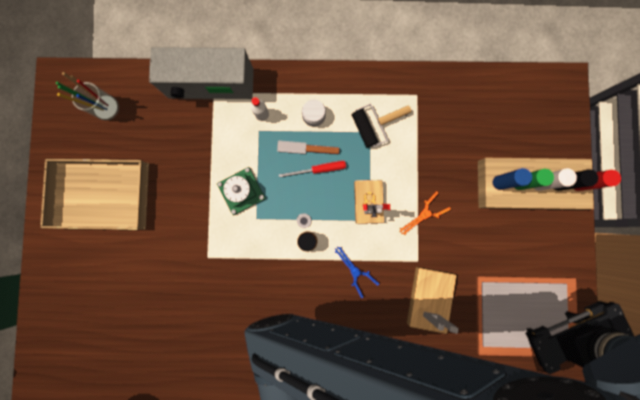

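The red pliers are in the small stand at scene (268,225) and top (370,205). The larger empty stand at top (433,300), the blue look-alike at (355,270) and the orange one at (425,212) are not needed. The green block with its dial is at scene (410,255) and top (240,188). I'll confirm this in one enlarged crop.

```bash
cat > h.py <<'E'
from rig import *
import cv2,numpy as np
def ray(n,uv,st=None):
    p=camera_params(n);d=np.linalg.inv(p["intrinsics"])@np.array([uv[0],uv[1],1.])
    if n=="wrist":
        M=np.eye(4);M[:3,:3]=st["tcp_rot"];M[:3,3]=st["position"];M=M@p["mount"];R=M[:3,:3];o=M[:3,3];d=R@d
    else: R=np.array(p["R"]);o=-R.T@p["t"];d=R.T@d
    return o,d/np.linalg.norm(d)
def plane(r,z): o,d=r;return o+d*(z-o[2])/d[2]
def tri(rs):
    A=np.zeros((3,3));b=np.zeros(3)
    for o,d in rs: P=np.eye(3)-np.outer(d,d);A+=P;b+=P@o
    X=np.linalg.solve(A,b);return X,[np.linalg.norm(np.cross(X-o,d)) for o,d in rs]
def proj(n,X,st=None):
    p=camera_params(n)
    if n=="wrist":
        M=np.eye(4);M[:3,:3]=st["tcp_rot"];M[:3,3]=st["position"];M=np.linalg.inv(M@p["mount"]);c=M[:3,:3]@X+M[:3,3]
    else: c=np.array(p["R"])@X+p["t"]
    q=p["intrinsics"]@c;return q[:2]/q[2]
E
python3 - <<'E'
from h import *
a=cv2.imread("pics/scene0.png");b=cv2.imread("pics/top0.png")
f=lambda i,x,y:cv2.resize(i[y:y+100,x:x+100],(400,400),interpolation=cv2.INTER_CUBIC)
o=np.vstack([np.hstack([f(a,220,160),f(b,330,150)])]);o2=np.hstack([f(a,360,205)[:200*2:2,::2],f(b,190,140)[::2,::2]])
o=np.vstack([o,np.hstack([o2,np.zeros((200,400,3),np.uint8)])]);cv2.imwrite("pics/crop1.png",o)
E
```

```text
(no output)
```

View pics/crop1.png

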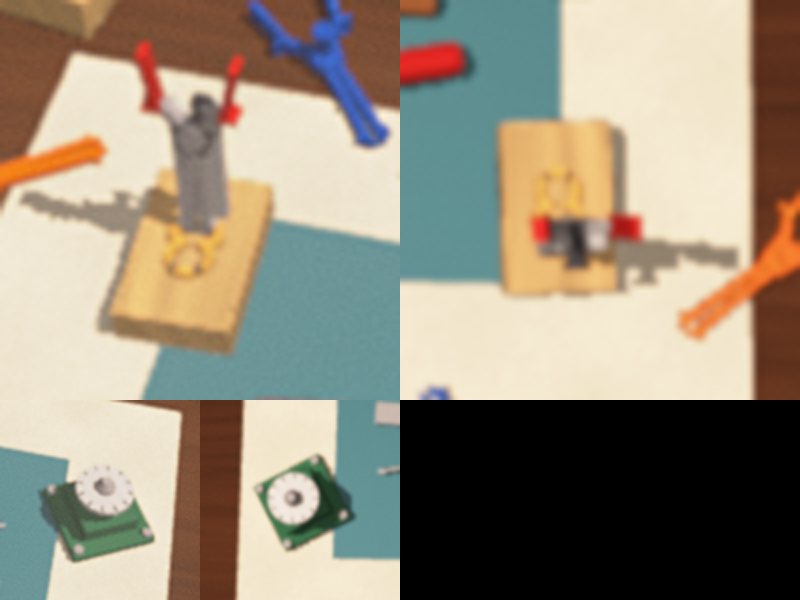

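```bash
python3 - <<'E'
from h import *
for nm,s,t in[("L",(279,175),(365.2,207)),("R",(255.8,171),(386.8,207)),("spin",(411.5,248.5),(236.5,188.5))]:
    print(nm,tri([ray("scene",s),ray("top",t)]))
for nm,i in(("scene",cv2.imread("pics/scene0.png")),("top",cv2.imread("pics/top0.png"))):
    hsv=cv2.cvtColor(i,cv2.COLOR_BGR2HSV);m=((hsv[:,:,0]<6)|(hsv[:,:,0]>174))&(hsv[:,:,1]>170)&(hsv[:,:,2]>100)
    n,l,st,c=cv2.connectedComponentsWithStats(m.astype(np.uint8));print(nm,[(st[k].tolist(),c[k].round(1).tolist()) for k in range(1,n) if st[k][4]>6])
# block corners on z=.03 (top view), crop coords
for c in[(500,122),(610,122),(503,293),(615,290)]: print(plane(ray("top",(330+(c[0]-400)/4,150+c[1]/4)),.03).round(4))
print("ring",plane(ray("top",(330+158/4,150+190/4)),.033))
E
```

```text
L (array([ 0.51612335, -0.1527958 ,  0.18868811]), [np.float64(0.0007085594498257658), np.float64(0.000708559449825768)])
R (array([ 0.5174224 , -0.20826347,  0.19005178]), [np.float64(0.002012443029926495), np.float64(0.0020124430299264737)])
spin (array([0.57040247, 0.19361946, 0.06687202]), [np.float64(0.0002563986435339208), np.float64(0.00025639864353392544)])
scene [([25, 157, 35, 42, 657], [41.2, 176.7]), ([254, 170, 6, 17, 51], [256.6, 177.2]), ([277, 174, 4, 6, 17], [278.3, 176.5]), ([275, 186, 5, 4, 12], [277.0, 187.8]), ([283, 261, 39, 9, 317], [301.7, 265.1]), ([373, 318, 8, 10, 63], [376.6, 322.2]), ([604, 374, 20, 18, 61], [614.1, 382.2])]
top [([77, 79, 3, 4, 11], [77.9, 80.4]), ([252, 98, 7, 8, 43], [255.1, 101.1]), ([313, 161, 33, 12, 232], [329.0, 166.8]), ([595, 170, 26, 17, 319], [608.4, 178.2]), ([363, 205, 4, 5, 16], [364.9, 206.9]), ([383, 204, 7, 6, 33], [385.9, 206.3])]
[ 0.6026 -0.1429  0.03  ]
[ 0.6038 -0.2227  0.03  ]
[ 0.4785 -0.146   0.03  ]
[ 0.4819 -0.2266  0.03  ]
ring [ 0.55335041 -0.18486259  0.033     ]
```

The crop confirms the red pliers with the brass ring on the small block. The pliers are near (0.516,-0.182) with their tops at z≈0.19, and the stand's yaw is about 1.6°. I'm moving there for a closer look.

Call:
play_rows:
  plan:
    - [[0.4, 0.78, 0.2, 0, 0, -0.0122, 1], [0.4, 0.78, 0.2, 0, 0, -0.0122, 1], [0.4, 0.78, 0.2, 0, 0, -0.0122, 1], [0.4, 0.78, 0.2, 0, 0, -0.0122, 1], [0.4, 0.78, 0.2, 0, 0, -0.0122, 1], [0.4, 0.78, 0.2, 0, 0, -0.0122, 1], [0.4, 0.78, 0.2, 0, 0, -0.0122, 1], [0.4, 0.78, 0.2, 0, 0, -0.0122, 1], [0.4, 0.78, 0.2, 0, 0, -0.0122, 1], [0.4, 0.78, 0.2, 0, 0, -0.0122, 1], [0, 0, 0, 0, 0, 0, 1], [0, 0, 0, 0, 0, 0, 1]]

```text
time_s: 1.35
position: [0.4509, -0.1817, 0.3226]
tcp_rot: [[0.999, 0.033, -0.0], [0.033, -0.999, -0.001], [-0.0, 0.001, -1.0]]
force: [-0.0, 0.1, 0.7]
opening: 0.998
```

```bash
cat > snap.py <<'E'
from h import *
import sys,pickle
n=sys.argv[1];s=read_state();im=capture("wrist")[:,:,::-1].copy();cv2.imwrite(f"pics/{n}.png",im);pickle.dump(s,open(f"{n}.pkl","wb"))
print(s["time_s"],np.round(s["position"],4),np.round(s["tcp_rot"][0],3),np.round(s["force"],2),s["opening"])
E
python3 snap.py p1
```

```text
1.35 [ 0.4509 -0.1817  0.3226] [ 0.999  0.033 -0.   ] [-0.03  0.08  0.69] 0.9983228452794063
```

Second viewpoint on the pliers (y and x baseline), then on to the spindle.

Call:
play_rows:
  plan:
    - [[0.0, 0.8, 0, 0, 0, 0, 1], [0.0, 0.8, 0, 0, 0, 0, 1], [0, 0, 0, 0, 0, 0, 1], [0, 0, 0, 0, 0, 0, 1]]

```text
time_s: 1.8
position: [0.4503, -0.1034, 0.3222]
tcp_rot: [[1.0, 0.029, -0.001], [0.029, -1.0, -0.001], [-0.001, 0.001, -1.0]]
force: [-0.2, -0.0, -0.1]
opening: 1.001
```

```bash
python3 snap.py p2
```

```text
1.8 [ 0.4503 -0.1034  0.3222] [ 1.     0.029 -0.001] [-0.17 -0.   -0.14] 1.0005144757178015
```

Call:
play_rows:
  plan:
    - [[0.1, 0.6, -0.1, 0, 0, 0, 1], [0.1, 0.6, -0.1, 0, 0, 0, 1], [0.1, 0.6, -0.1, 0, 0, 0, 1], [0.1, 0.6, -0.1, 0, 0, 0, 1], [0.1, 0.6, -0.1, 0, 0, 0, 1], [0.1, 0.6, -0.1, 0, 0, 0, 1], [0.1, 0.6, -0.1, 0, 0, 0, 1], [0.1, 0.6, -0.1, 0, 0, 0, 1], [0, 0, 0, 0, 0, 0, 1], [0, 0, 0, 0, 0, 0, 1]]

```text
time_s: 2.85
position: [0.4914, 0.1363, 0.2821]
tcp_rot: [[1.0, 0.029, -0.001], [0.029, -1.0, -0.001], [-0.001, 0.001, -1.0]]
force: [-0.5, 0.4, -0.4]
opening: 1.001
```

```bash
python3 snap.py s1
```

```text
2.85 [0.4914 0.1363 0.2821] [ 1.     0.029 -0.001] [-0.46  0.36 -0.39] 1.0009553294749947
```

Call:
play_rows:
  plan:
    - [[0.0, 0.8, 0, 0, 0, 0, 1], [0.0, 0.8, 0, 0, 0, 0, 1], [0, 0, 0, 0, 0, 0, 1], [0, 0, 0, 0, 0, 0, 1]]

```text
time_s: 3.3
position: [0.4911, 0.2164, 0.2826]
tcp_rot: [[1.0, 0.029, 0.0], [0.029, -1.0, -0.001], [0.0, 0.001, -1.0]]
force: [-0.2, -0.7, -0.8]
opening: 1.001
```

```bash
python3 snap.py s2; python3 -c "
import cv2,numpy as np
g=lambda n:cv2.resize(cv2.imread(f'pics/{n}.png')[0:300,120:520],(400,300))
cv2.imwrite('pics/m1.png',np.vstack([np.hstack([g('p1'),g('p2')]),np.hstack([g('s1'),g('s2')])]))"
```

```text
3.3 [0.4911 0.2164 0.2826] [1.    0.029 0.   ] [-0.22 -0.66 -0.83] 1.0013048135762284
```

View pics/m1.png

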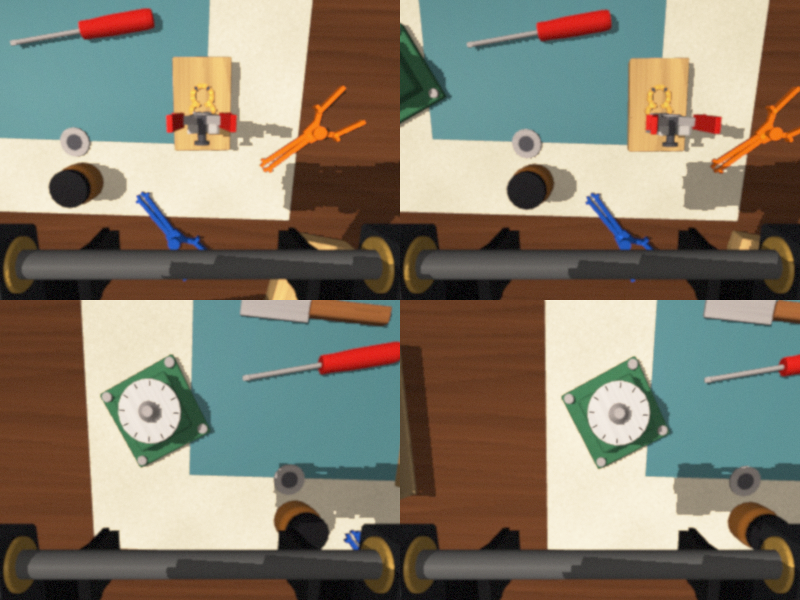

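The wrist views show the pliers at crop (200,120) in p1 and (680,125) in p2, with the ring up at (204,97). The dial is at (149,411) in s1 and (618,412) in s2. Next I measure with masks.

```bash
python3 - <<'E'
from h import *
import pickle
S={n:pickle.load(open(n+".pkl","rb")) for n in("p1","p2","s1","s2")};I={n:cv2.imread(f"pics/{n}.png") for n in S}
H={n:cv2.cvtColor(I[n],cv2.COLOR_BGR2HSV) for n in S}
rs=[]
for n,c in(("s1",(269,111)),("s2",(338,112))):
    h=H[n];m=((h[:,:,1]<45)&(h[:,:,2]>150)).astype(np.uint8);r=np.zeros_like(m);cv2.circle(r,c,42,1,-1)
    # restrict to disc component
    k,l,st,ce=cv2.connectedComponentsWithStats(m*r);j=1+np.argmax(st[1:,4]);cn=max(cv2.findContours((l==j).astype(np.uint8),0,2)[0],key=cv2.contourArea)
    e=cv2.fitEllipse(cv2.convexHull(cn));print(n,"dial",e,st[j]);rs.append(ray("wrist",e[0],S[n]))
X,er=tri(rs);print("dial face",X.round(4),er)
rr=[]
for n in("p1","p2"):
    h=H[n];m=(((h[:,:,0]<6)|(h[:,:,0]>174))&(h[:,:,1]>150)&(h[:,:,2]>60)).astype(np.uint8)
    k,l,st,ce=cv2.connectedComponentsWithStats(m);print(n,"red",[(st[i].tolist(),ce[i].round(1).tolist()) for i in range(1,k) if st[i][4]>20])
    m=((h[:,:,0]>18)&(h[:,:,0]<30)&(h[:,:,1]>150)&(h[:,:,2]>120)).astype(np.uint8)
    k,l,st,ce=cv2.connectedComponentsWithStats(m);print(n,"brass",[(st[i].tolist(),ce[i].round(1).tolist()) for i in range(1,k) if st[i][4]>10])
f=lambda n,x,y,w:cv2.resize(I[n][y:y+w,x:x+w],(400,400),interpolation=cv2.INTER_CUBIC)
cv2.imwrite("pics/crop2.png",np.hstack([f("p1",270,50,110),f("p2",340,50,110)]))
cv2.imwrite("pics/crop3.png",np.hstack([f("s1",229,71,80),f("s2",298,71,80)]))
E
```

```text
s1 dial ((268.53741455078125, 110.48918914794922), (62.001319885253906, 65.46240234375), 160.78871154785156) [ 238   78   62   66 3009]
s2 dial ((337.9725341796875, 112.45502471923828), (62.18186569213867, 65.08033752441406), 13.68437385559082) [ 307   80   63   66 3066]
dial face [0.5692 0.195  0.0682] [np.float64(1.6674400136450524e-05), np.float64(1.6674400136523125e-05)]
p1 red [([199, 9, 75, 30, 1471], [236.8, 23.7]), ([287, 113, 16, 19, 250], [294.1, 121.7]), ([340, 113, 17, 19, 263], [348.2, 121.7])]
p1 brass [([317, 84, 11, 5, 39], [322.0, 85.6]), ([309, 89, 11, 25, 117], [313.0, 101.1]), ([324, 89, 11, 24, 118], [330.3, 100.6]), ([484, 238, 30, 29, 345], [500.3, 249.0]), ([125, 266, 6, 21, 72], [127.2, 276.5])]
p2 red [([257, 10, 74, 31, 1449], [294.5, 25.1]), ([366, 115, 12, 19, 197], [372.0, 123.4]), ([413, 115, 28, 19, 422], [427.6, 123.5])]
p2 brass [([374, 85, 10, 4, 34], [379.0, 86.4]), ([366, 91, 10, 22, 104], [369.8, 102.1]), ([381, 91, 11, 22, 102], [386.9, 102.0]), ([485, 239, 28, 24, 266], [501.0, 248.5]), ([124, 263, 6, 18, 67], [126.4, 272.7])]
```

View pics/crop2.png

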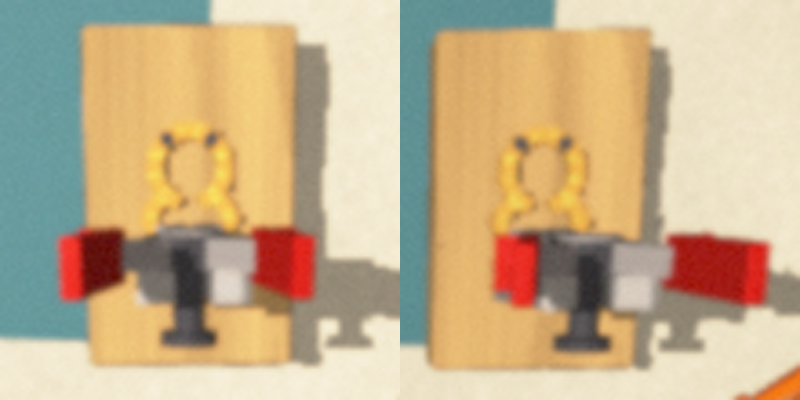

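View pics/crop3.png

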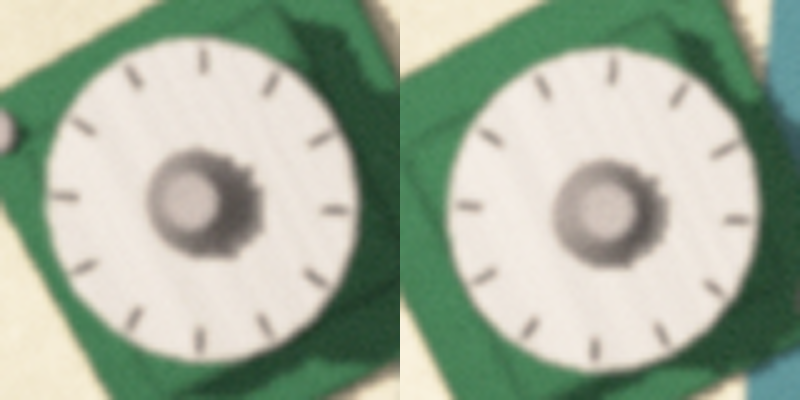

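```bash
python3 - <<'E'
from h import *
import pickle
S={n:pickle.load(open(n+".pkl","rb")) for n in("p1","p2","s1","s2")}
def T(a,pa,b,pb): return tri([ray("wrist",pa,S[a]),ray("wrist",pb,S[b])])
k=110/400
P1=lambda u,v:(270+u*k-.4,50+v*k-.4);P2=lambda u,v:(340+(u-400)*k-.4,50+v*k-.4)
print("tip",T("s1",(229+190/5-.4,71+201/5-.4),"s2",(298+208/5-.4,71+211/5-.4)))
print("Rtop",T("p1",P1(302.5,266),"p2",P2(757.5,272.5)))
X,_=T("p1",P1(315,266),"p2",P2(768,272.5));print("Router",X)
for u in(60,71,302.5,315): print(u,plane(ray("wrist",P1(u,266),S["p1"]),.189).round(4))
print("ring c",T("p1",P1(191,170),"p2",P2(543,170)),plane(ray("wrist",P1(191,170),S["p1"]),.0325).round(4),plane(ray("wrist",P2(543,170),S["p2"]),.0325).round(4))
print("brass comps",plane(ray("wrist",(321.8,96),S["p1"]),.0325).round(4))
print("pin head",T("p1",P1(188,333),"p2",P2(582,341)))
for c in[(83,27),(296,25),(92,362),(292,362)]: print("corner",plane(ray("wrist",P1(*c),S["p1"]),.03).round(4))
E
```

```text
tip (array([0.56828551, 0.19466654, 0.08471768]), [np.float64(5.619109846697053e-06), np.float64(5.619109846788902e-06)])
Rtop (array([ 0.51761324, -0.21191388,  0.18886744]), [np.float64(4.5030960603371364e-05), np.float64(4.503096060335447e-05)])
Router [ 0.51771105 -0.21528946  0.18695581]
60 [ 0.5157 -0.1509  0.189 ]
71 [ 0.5158 -0.1536  0.189 ]
302.5 [ 0.5177 -0.2119  0.189 ]
315 [ 0.5178 -0.215   0.189 ]
ring c (array([ 0.55271297, -0.18458587,  0.03245223]), [np.float64(0.0007334564492911403), np.float64(0.0007334564492908931)]) [ 0.552  -0.1846  0.0325] [ 0.5534 -0.1846  0.0325]
brass comps [ 0.5524 -0.1841  0.0325]
pin head (array([ 0.49592273, -0.18447244,  0.12128041]), [np.float64(0.00044826892967249154), np.float64(0.0004482689296724182)])
corner [ 0.601 -0.143  0.03 ]
corner [ 0.6043 -0.2216  0.03  ]
corner [ 0.4788 -0.1481  0.03  ]
corner [ 0.4814 -0.2271  0.03  ]
```

The handles are centred at (0.517,-0.183) with tops at z 0.189, which fits the stated 0.173 grip height. The dial face centre is (0.569,0.195,0.068) and the spindle tip is at z 0.085. Moving above the pliers.

Call:
play_rows:
  plan:
    - [[0.05, -0.8, -0.04, 0, 0, 0, 1], [0.05, -0.8, -0.04, 0, 0, 0, 1], [0.05, -0.8, -0.04, 0, 0, 0, 1], [0.05, -0.8, -0.04, 0, 0, 0, 1], [0.05, -0.8, -0.04, 0, 0, 0, 1], [0.05, -0.8, -0.04, 0, 0, 0, 1], [0.05, -0.8, -0.04, 0, 0, 0, 1], [0.05, -0.8, -0.04, 0, 0, 0, 1], [0.05, -0.8, -0.04, 0, 0, 0, 1], [0.05, -0.8, -0.04, 0, 0, 0, 1], [0, 0, 0, 0, 0, 0, 1], [0, 0, 0, 0, 0, 0, 1]]

```text
time_s: 4.55
position: [0.5145, -0.1847, 0.2623]
tcp_rot: [[1.0, 0.025, -0.001], [0.025, -1.0, 0.001], [-0.001, -0.001, -1.0]]
force: [-0.5, 1.7, 0.0]
opening: 0.999
```

```bash
python3 snap.py g1
```

```text
4.55 [ 0.5145 -0.1847  0.2623] [ 1.     0.025 -0.001] [-0.5   1.71  0.  ] 0.9992324250974087
```

Call:
play_rows:
  plan:
    - [[0.01, 0.006, -0.34, 0, 0, 0, 1], [0.01, 0.006, -0.34, 0, 0, 0, 1], [0.01, 0.006, -0.34, 0, 0, 0, 1], [0.01, 0.006, -0.34, 0, 0, 0, 1], [0.01, 0.006, -0.34, 0, 0, 0, 1], [0.01, 0.006, -0.34, 0, 0, 0, 1], [0, 0, 0, 0, 0, 0, 1], [0, 0, 0, 0, 0, 0, 1]]

```text
time_s: 5.4
position: [0.5185, -0.1798, 0.1609]
tcp_rot: [[1.0, 0.031, -0.0], [0.031, -1.0, 0.0], [-0.0, -0.0, -1.0]]
force: [-0.3, 0.5, 0.3]
opening: 1.001
```

```bash
python3 snap.py g2; python3 -c "
import cv2;i=cv2.imread('pics/g2.png');cv2.imwrite('pics/g2c.png',cv2.resize(i[100:400,170:470],(600,600)))"
```

```text
5.4 [ 0.5185 -0.1798  0.1609] [ 1.     0.031 -0.   ] [-0.35  0.52  0.29] 1.0012054710600016
```

View pics/g2c.png

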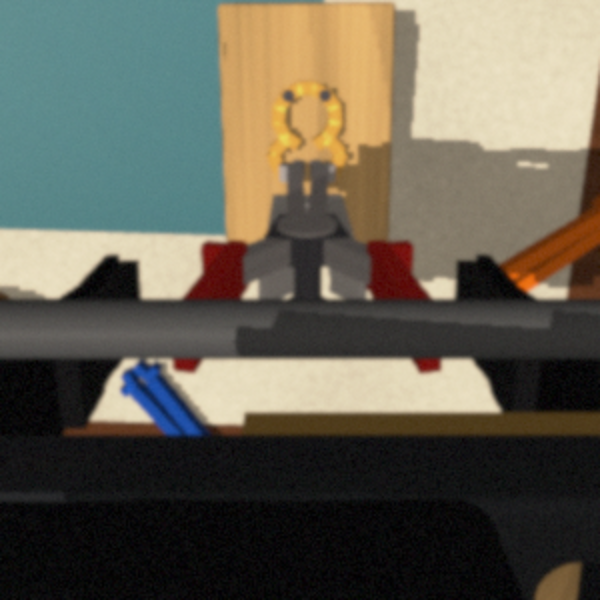

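The gripper straddles the handles, and the tips sit between the lugs at crop (300,180) with the ring at (308,115). The handles are about 3 mm to -y, so I correct that, then squeeze.

Call:
play_rows:
  plan:
    - [[-0.03, -0.065, -0.05, 0, 0, 0, 1], [0, 0, 0, 0, 0, 0, 0.6], [0, 0, 0, 0, 0, 0, 0.45], [0, 0, 0, 0, 0, 0, 0.35], [0, 0, 0, 0, 0, 0, 0.25], [0, 0, 0, 0, 0, 0, 0.15], [0, 0, 0, 0, 0, 0, 0.05], [0, 0, 0, 0, 0, 0, -0.05], [0, 0, 0, 0, 0, 0, -0.15], [0, 0, 0, 0, 0, 0, -0.25], [0, 0, 0, 0, 0, 0, -0.25], [0, 0, 0, 0, 0, 0, -0.25]]

```text
time_s: 6.65
position: [0.5184, -0.1842, 0.1603]
tcp_rot: [[1.0, 0.029, 0.003], [0.029, -1.0, -0.001], [0.003, 0.001, -1.0]]
force: [-0.6, 0.9, 12.2]
opening: 0.421
```

```bash
python3 snap.py g3; python3 -c "
import cv2;i=cv2.imread('pics/g3.png');cv2.imwrite('pics/g3c.png',cv2.resize(i[80:280,220:420],(600,600)))"
```

```text
6.65 [ 0.5184 -0.1842  0.1603] [1.    0.029 0.003] [-0.59  0.86 12.17] 0.4209026008879584
```

View pics/g3c.png

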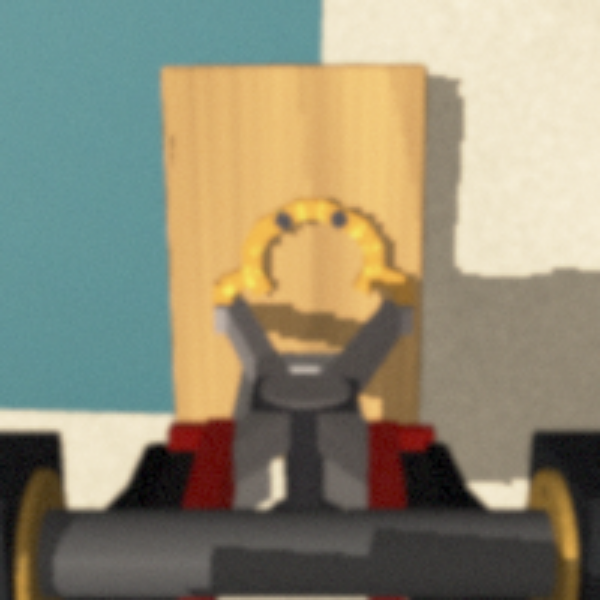

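The ring is spread between the tips: lugs at (225,290) and (405,285), handles at the stop with an opening of 36.6 mm. Lifting straight up.

Call:
play_rows:
  plan:
    - [[0, 0, 0.06, 0, 0, 0, -0.25], [0, 0, 0.1, 0, 0, 0, -0.25], [0, 0, 0.15, 0, 0, 0, -0.25], [0, 0, 0.2, 0, 0, 0, -0.25], [0, 0, 0.2, 0, 0, 0, -0.25], [0, 0, 0.2, 0, 0, 0, -0.25], [0, 0, 0.25, 0, 0, 0, -0.25], [0, 0, 0.25, 0, 0, 0, -0.25], [0, 0, 0.25, 0, 0, 0, -0.25], [0, 0, 0.25, 0, 0, 0, -0.25], [0, 0, 0.2, 0, 0, 0, -0.25], [0, 0, 0, 0, 0, 0, -0.25]]

```text
time_s: 7.9
position: [0.5183, -0.1845, 0.2655]
tcp_rot: [[1.0, 0.03, 0.003], [0.03, -1.0, -0.002], [0.003, 0.002, -1.0]]
force: [0.0, 0.8, -1.9]
opening: 0.427
```

```bash
python3 snap.py g4; python3 - <<'E'
from h import *
import pickle
S=pickle.load(open("g4.pkl","rb"));h=cv2.cvtColor(cv2.imread("pics/g4.png"),cv2.COLOR_BGR2HSV)
m=((h[:,:,0]>18)&(h[:,:,0]<30)&(h[:,:,1]>150)&(h[:,:,2]>90)).astype(np.uint8)
k,l,st,ce=cv2.connectedComponentsWithStats(m);print([(st[i].tolist(),ce[i].round(1).tolist()) for i in range(1,k) if st[i][4]>20])
i=cv2.imread('pics/g4.png');cv2.imwrite('pics/g4c.png',cv2.resize(i[50:250,220:420],(600,600)))
E
```

```text
7.9 [ 0.5183 -0.1845  0.2655] [1.    0.03  0.003] [ 0.02  0.83 -1.88] 0.42714069201603777
[([314, 146, 18, 8, 91], [322.8, 148.9]), ([291, 151, 21, 29, 235], [302.3, 167.5]), ([335, 151, 19, 26, 183], [342.5, 164.0]), ([397, 237, 16, 55, 321], [406.2, 258.6]), ([225, 239, 9, 53, 205], [228.8, 266.3]), ([395, 303, 27, 13, 96], [408.2, 309.6]), ([434, 303, 15, 11, 30], [442.3, 307.1]), ([450, 303, 23, 12, 69], [460.9, 309.1]), ([478, 303, 8, 9, 24], [481.6, 307.1]), ([515, 303, 10, 7, 21], [518.7, 305.5]), ([304, 307, 38, 9, 95], [323.8, 311.8]), ([342, 307, 36, 9, 98], [359.9, 310.7]), ([422, 307, 20, 9, 58], [431.0, 311.7]), ([224, 308, 8, 8, 24], [227.6, 312.5]), ([254, 308, 19, 8, 52], [262.2, 311.1]), ([272, 308, 19, 7, 51], [282.0, 310.9]), ([233, 310, 8, 6, 21], [236.7, 312.5])]
```

View pics/g4c.png

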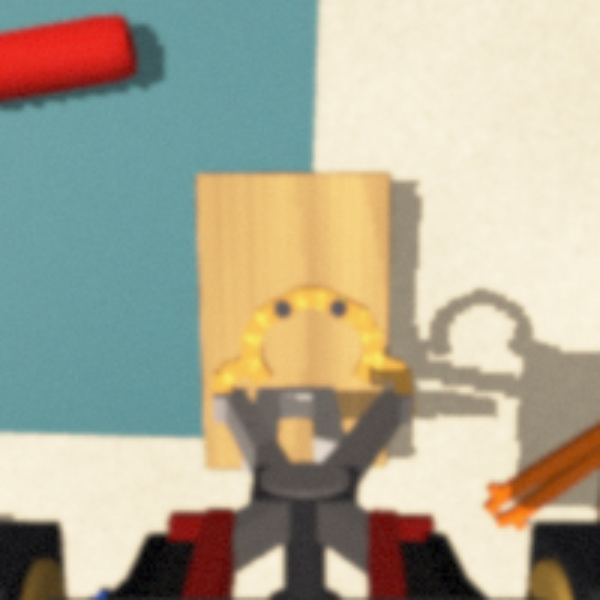

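```bash
python3 - <<'E'
from h import *
import pickle
L=lambda n:pickle.load(open(n+".pkl","rb"))
for n,vt in(("p1",84),("p2",85)):
    u={"p1":322,"p2":379}[n];X=plane(ray("wrist",(u,vt-.5),L(n)),.035);print(n,X.round(4),"mid",(X-[.016,0,0]).round(4))
for n in("g3","g4"):
    s=L(n);h=cv2.cvtColor(cv2.imread(f"pics/{n}.png"),cv2.COLOR_BGR2HSV)
    m=((h[:,:,0]>18)&(h[:,:,0]<30)&(h[:,:,1]>150)&(h[:,:,2]>90)).astype(np.uint8);m[230:]=0;m[:,:285]=0;m[:,365:]=0
    ys,xs=np.where(m);print(n,xs.min(),xs.max(),ys.min(),ys.max())
    v=ys.min();u=xs[ys<=v+4].mean()
    for dz in(-.123,-.126):
        X=plane(ray("wrist",(u,v-.5),s),s["position"][2]+dz);print(n,dz,u,v,"back edge rel tcp",(X-s["position"]).round(4))
        for uu in(xs.min(),xs.max()): print((plane(ray("wrist",(uu,178),s),s["position"][2]+dz)-s["position"]).round(4))
E
```

```text
p1 [ 0.5683 -0.1838  0.035 ] mid [ 0.5523 -0.1838  0.035 ]
p2 [ 0.5685 -0.1831  0.035 ] mid [ 0.5525 -0.1831  0.035 ]
g3 291 353 147 180
g3 -0.123 322.8939393939394 147 back edge rel tcp [ 0.0456 -0.0036 -0.123 ]
[ 0.0161  0.0248 -0.123 ]
[ 0.0177 -0.0323 -0.123 ]
g3 -0.126 322.8939393939394 147 back edge rel tcp [ 0.0454 -0.0037 -0.126 ]
[ 0.0156  0.0251 -0.126 ]
[ 0.0172 -0.0326 -0.126 ]
g4 291 354 146 179
g4 -0.123 322.84285714285716 146 back edge rel tcp [ 0.0465 -0.0036 -0.123 ]
[ 0.0161  0.0247 -0.123 ]
[ 0.0178 -0.0333 -0.123 ]
g4 -0.126 322.84285714285716 146 back edge rel tcp [ 0.0463 -0.0037 -0.126 ]
[ 0.0156  0.025  -0.126 ]
[ 0.0173 -0.0337 -0.126 ]
```

The spread ring's centre is about (+0.030,-0.004) from the TCP. Moving over the spindle with gentle acceleration.

Call:
play_rows:
  plan:
    - [[0.04, 0.3, 0, 0, 0, 0, -0.25], [0.04, 0.5, 0, 0, 0, 0, -0.25], [0.04, 0.7, 0, 0, 0, 0, -0.25], [0.04, 0.8, 0, 0, 0, 0, -0.25], [0.04, 0.8, 0, 0, 0, 0, -0.25], [0.04, 0.8, 0, 0, 0, 0, -0.25], [0.04, 0.8, 0, 0, 0, 0, -0.25], [0.04, 0.8, 0, 0, 0, 0, -0.25], [0.04, 0.8, 0, 0, 0, 0, -0.25], [0.04, 0.7, 0, 0, 0, 0, -0.25], [0.04, 0.5, 0, 0, 0, 0, -0.25], [0.04, 0.16, 0, 0, 0, 0, -0.25]]

```text
time_s: 9.15
position: [0.5397, 0.2026, 0.2625]
tcp_rot: [[0.999, 0.033, -0.003], [0.033, -0.999, 0.001], [-0.003, -0.001, -1.0]]
force: [0.4, -0.0, -2.5]
opening: 0.423
```

Call:
play_rows:
  plan:
    - [[0, 0, -0.2, 0, 0, 0, -0.25], [0, 0, -0.25, 0, 0, 0, -0.25], [0, 0, -0.2, 0, 0, 0, -0.25], [0, 0, -0.1, 0, 0, 0, -0.25], [0, 0, 0, 0, 0, 0, -0.25], [0, 0, 0, 0, 0, 0, -0.25]]

```text
time_s: 9.75
position: [0.5415, 0.1985, 0.226]
tcp_rot: [[1.0, 0.028, -0.0], [0.028, -1.0, -0.0], [-0.0, 0.0, -1.0]]
force: [1.1, -0.5, -2.1]
opening: 0.424
```

```bash
python3 snap.py h1; python3 - <<'E'
import cv2
i=cv2.imread('pics/h1.png');cv2.imwrite('pics/h1c.png',cv2.resize(i[110:250,250:390],(700,700),interpolation=cv2.INTER_CUBIC)[:600])
E
```

```text
9.75 [0.5415 0.1985 0.226 ] [ 1.     0.028 -0.   ] [ 1.08 -0.47 -2.07] 0.4236729307600993
```

View pics/h1c.png

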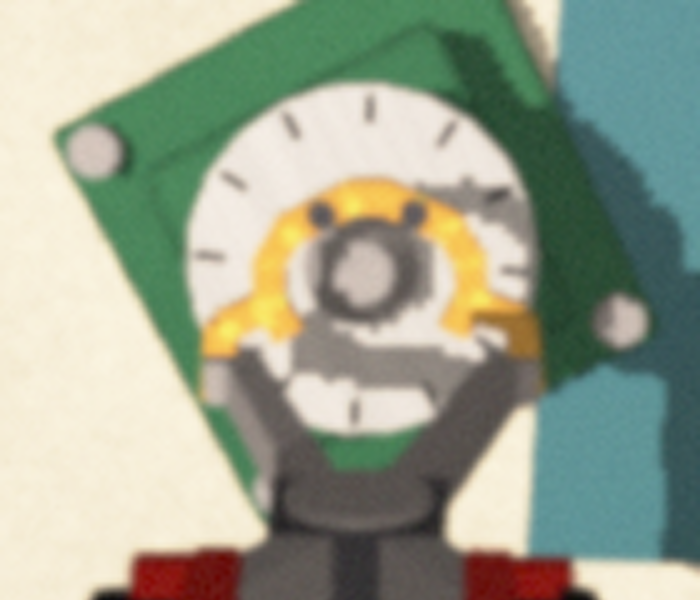

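The ring is laterally aligned: pin midpoint u=367 against the spindle tip at 366–368 in the crop. Computing the x offset with rays.

```bash
python3 - <<'E'
from h import *
import pickle
s=pickle.load(open("h1.pkl","rb"));z=s["position"][2]
c=lambda u,v:(250+u/5-.4,110+v/5-.4)
tip=plane(ray("wrist",c(366,267),s),.0845);print("tip",tip)
for dz in(-.1235,-.1255):
    e=plane(ray("wrist",c(367,178),s),z+dz);mid=e-[.016,0.0005,0];pins=plane(ray("wrist",c(367,213.5),s),z+dz)
    inn=plane(ray("wrist",c(367,222),s),z+dz)
    print(dz,"mid",mid,"rel tip",(mid-tip)[:2]*1e3,"pins",(pins-tip)[:2]*1e3,"inner",(inn-tip)[:2]*1e3)
E
```

```text
tip [0.569575  0.1942583 0.0845   ]
-0.1235 mid [0.57182401 0.19440984 0.1024911 ] rel tip [2.24900876 0.15153561] pins [11.91377483  0.45094129] inner [10.38657378  0.40258509]
-0.1255 mid [0.57168839 0.19437577 0.1004911 ] rel tip [2.11339215 0.11747146] pins [11.73380016  0.41547262] inner [10.19590596  0.36677783]
```

Shift +1.9 mm in x, then descend in stages.

Call:
play_rows:
  plan:
    - [[0.038, 0, 0, 0, 0, 0, -0.25], [0, 0, -0.06, 0, 0, 0, -0.25], [0, 0, -0.06, 0, 0, 0, -0.25], [0, 0, -0.06, 0, 0, 0, -0.25], [0, 0, -0.06, 0, 0, 0, -0.25], [0, 0, -0.06, 0, 0, 0, -0.25], [0, 0, 0, 0, 0, 0, -0.25], [0, 0, 0, 0, 0, 0, -0.25]]

```text
time_s: 10.6
position: [0.5431, 0.1991, 0.2109]
tcp_rot: [[1.0, 0.03, -0.0], [0.03, -1.0, -0.0], [-0.0, 0.0, -1.0]]
force: [-0.7, 0.5, -2.7]
opening: 0.425
```

```bash
python3 snap.py h2
```

```text
10.6 [0.5431 0.1991 0.2109] [ 1.    0.03 -0.  ] [-0.73  0.49 -2.68] 0.42499734394541716
```

Call:
play_rows:
  plan:
    - [[0.006, -0.01, -0.04, 0, 0, 0, -0.25], [0, 0, -0.04, 0, 0, 0, -0.25], [0, 0, -0.04, 0, 0, 0, -0.25], [0, 0, -0.04, 0, 0, 0, -0.25], [0, 0, 0, 0, 0, 0, -0.25], [0, 0, 0, 0, 0, 0, -0.25]]

```text
time_s: 11.25
position: [0.5434, 0.1986, 0.2029]
tcp_rot: [[1.0, 0.029, -0.0], [0.029, -1.0, -0.0], [-0.0, 0.0, -1.0]]
force: [0.3, -0.0, -2.1]
opening: 0.421
```

Call:
play_rows:
  plan:
    - [[0, 0, -0.03, 0, 0, 0, -0.25], [0, 0, -0.03, 0, 0, 0, -0.25], [0, 0, 0, 0, 0, 0, -0.25], [0, 0, 0, 0, 0, 0, -0.25]]

```text
time_s: 11.65
position: [0.5434, 0.1986, 0.2]
tcp_rot: [[1.0, 0.029, -0.0], [0.029, -1.0, -0.0], [-0.0, -0.0, -1.0]]
force: [0.6, 0.5, -2.3]
opening: 0.427
```

Call:
play_rows:
  plan:
    - [[0, 0, -0.03, 0, 0, 0, -0.25], [0, 0, -0.03, 0, 0, 0, -0.25], [0, 0, 0, 0, 0, 0, -0.25], [0, 0, 0, 0, 0, 0, -0.25]]

```text
time_s: 12.05
position: [0.5438, 0.1986, 0.1975]
tcp_rot: [[1.0, 0.03, 0.001], [0.03, -1.0, 0.0], [0.001, -0.0, -1.0]]
force: [0.0, 0.2, 0.9]
opening: 0.422
```

Call:
play_rows:
  plan:
    - [[0, 0, -0.03, 0, 0, 0, -0.25], [0, 0, 0, 0, 0, 0, -0.25], [0, 0, 0, 0, 0, 0, -0.25]]

```text
time_s: 12.35
position: [0.5437, 0.1986, 0.1958]
tcp_rot: [[1.0, 0.03, 0.001], [0.03, -1.0, 0.0], [0.001, -0.0, -1.0]]
force: [-0.6, -0.5, 1.9]
opening: 0.42
```

Call:
play_rows:
  plan:
    - [[0, 0, -0.03, 0, 0, 0, -0.25], [0, 0, 0, 0, 0, 0, -0.25], [0, 0, 0, 0, 0, 0, -0.25]]

```text
time_s: 12.65
position: [0.5436, 0.1986, 0.1942]
tcp_rot: [[1.0, 0.029, 0.0], [0.029, -1.0, 0.0], [0.0, -0.0, -1.0]]
force: [-0.0, -0.5, 1.8]
opening: 0.417
```

Contact with the dial spring came near z=0.198, so the stop should be near 0.188.

Call:
play_rows:
  plan:
    - [[0, 0, -0.03, 0, 0, 0, -0.25], [0, 0, -0.03, 0, 0, 0, -0.25], [0, 0, 0, 0, 0, 0, -0.25], [0, 0, 0, 0, 0, 0, -0.25]]

```text
time_s: 13.05
position: [0.5436, 0.1986, 0.1912]
tcp_rot: [[1.0, 0.03, 0.0], [0.03, -1.0, 0.0], [0.0, -0.0, -1.0]]
force: [-0.5, 0.2, 4.0]
opening: 0.426
```

Call:
play_rows:
  plan:
    - [[0, 0, -0.03, 0, 0, 0, -0.25], [0, 0, 0, 0, 0, 0, -0.25], [0, 0, 0, 0, 0, 0, -0.25]]

```text
time_s: 13.35
position: [0.5436, 0.1986, 0.1897]
tcp_rot: [[1.0, 0.029, 0.0], [0.029, -1.0, 0.0], [0.0, -0.0, -1.0]]
force: [-0.3, -0.3, 4.4]
opening: 0.42
```

Call:
play_rows:
  plan:
    - [[0, 0, -0.02, 0, 0, 0, -0.25], [0, 0, 0, 0, 0, 0, -0.25], [0, 0, 0, 0, 0, 0, -0.25]]

```text
time_s: 13.65
position: [0.5436, 0.1986, 0.1888]
tcp_rot: [[1.0, 0.03, 0.0], [0.03, -1.0, 0.0], [0.0, -0.0, -1.0]]
force: [-0.4, 0.7, 5.2]
opening: 0.421
```

Call:
play_rows:
  plan:
    - [[0, 0, -0.02, 0, 0, 0, -0.25], [0, 0, 0, 0, 0, 0, -0.25], [0, 0, 0, 0, 0, 0, -0.25]]

```text
time_s: 13.95
position: [0.5439, 0.1986, 0.1885]
tcp_rot: [[1.0, 0.03, 0.001], [0.03, -1.0, 0.0], [0.001, 0.0, -1.0]]
force: [-1.1, -0.5, 7.8]
opening: 0.426
```

Call:
play_rows:
  plan:
    - [[0, 0, -0.01, 0, 0, 0, -0.25], [0, 0, 0, 0, 0, 0, -0.25], [0, 0, 0, 0, 0, 0, -0.25]]

```text
time_s: 14.25
position: [0.5442, 0.1985, 0.1884]
tcp_rot: [[1.0, 0.03, 0.002], [0.03, -1.0, 0.0], [0.002, 0.0, -1.0]]
force: [-1.0, -1.1, 9.6]
opening: 0.423
```

The stop was felt at 0.1885 with about 12 N. Up 2.5 mm, then ease the handles, drawing back 3 mm half-way.

Call:
play_rows:
  plan:
    - [[0, 0, 0.037, 0, 0, 0, -0.25], [0, 0, 0.037, 0, 0, 0, -0.25], [0, 0, 0, 0, 0, 0, -0.25], [0, 0, 0, 0, 0, 0, -0.25]]

```text
time_s: 14.65
position: [0.5435, 0.1985, 0.1907]
tcp_rot: [[1.0, 0.03, 0.0], [0.03, -1.0, -0.0], [0.0, 0.0, -1.0]]
force: [1.0, -1.1, 3.8]
opening: 0.422
```

Call:
play_rows:
  plan:
    - [[0, 0, 0, 0, 0, 0, -0.15], [0, 0, 0, 0, 0, 0, -0.1], [0, 0, 0, 0, 0, 0, -0.05], [0, 0, 0, 0, 0, 0, 0.0], [-0.02, 0, 0, 0, 0, 0, 0.04], [-0.02, 0, 0, 0, 0, 0, 0.08], [-0.02, 0, 0, 0, 0, 0, 0.12], [0, 0, 0, 0, 0, 0, 0.16], [0, 0, 0, 0, 0, 0, 0.2], [0, 0, 0, 0, 0, 0, 0.24], [0, 0, 0, 0, 0, 0, 0.24], [0, 0, 0, 0, 0, 0, 0.24]]

```text
time_s: 15.85
position: [0.5404, 0.1989, 0.1907]
tcp_rot: [[1.0, 0.03, -0.0], [0.03, -1.0, 0.001], [-0.0, -0.001, -1.0]]
force: [0.4, 0.2, 3.7]
opening: 0.622
```

```bash
python3 snap.py r1; python3 - <<'E'
import cv2
i=cv2.imread('pics/r1.png');cv2.imwrite('pics/r1c.png',cv2.resize(i[110:250,250:390],(700,700),interpolation=cv2.INTER_CUBIC)[:600])
E
```

```text
15.85 [0.5404 0.1989 0.1907] [ 1.    0.03 -0.  ] [0.41 0.24 3.75] 0.6220045484721657
```

View pics/r1c.png

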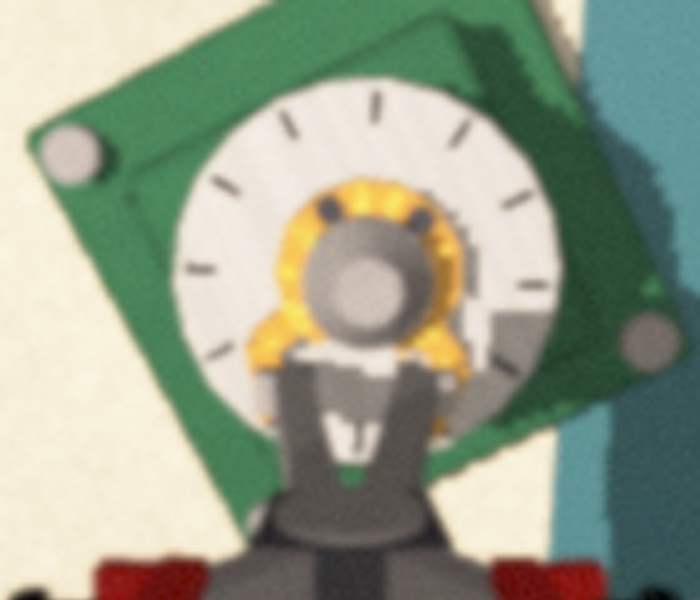

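The ring has closed round the spindle inside the groove: back at (370,195), lugs at (268,345) and (435,345). Easing to about 58.5 mm.

Call:
play_rows:
  plan:
    - [[0, 0, 0, 0, 0, 0, 0.27], [0, 0, 0, 0, 0, 0, 0.29], [0, 0, 0, 0, 0, 0, 0.31], [0, 0, 0, 0, 0, 0, 0.33], [0, 0, 0, 0, 0, 0, 0.33], [0, 0, 0, 0, 0, 0, 0.33]]

```text
time_s: 16.5
position: [0.5405, 0.1985, 0.1907]
tcp_rot: [[1.0, 0.029, -0.0], [0.029, -1.0, -0.0], [-0.0, 0.0, -1.0]]
force: [-0.4, 0.3, 3.2]
opening: 0.666
```

```bash
python3 snap.py r2; python3 - <<'E'
from h import *
for n in("r1","r2"):
    h=cv2.cvtColor(cv2.imread(f"pics/{n}.png"),cv2.COLOR_BGR2HSV)
    m=((h[:,:,0]>18)&(h[:,:,0]<30)&(h[:,:,1]>150)&(h[:,:,2]>90)).astype(np.uint8);m[230:]=0;m[:,:285]=0;m[:,365:]=0
    ys,xs=np.where(m);print(n,"brass",xs.min(),xs.max(),ys.min(),ys.max())
    g=((h[:,:,1]<60)&(h[:,:,2]<120)).astype(np.uint8)
    for v in(183,186,189): print(v,np.where(g[v,285:365])[0]+285)
E
```

```text
16.5 [0.5405 0.1985 0.1907] [ 1.     0.029 -0.   ] [-0.42  0.26  3.18] 0.665621632721282
r1 brass 301 341 147 182
183 [307 308 309 310 311 312 331 332 333 349 350 351 352 353 356 357]
186 [306 307 308 309 310 311 312 329 330 331 332 333 334 335 336 353 354 355]
189 [306 307 308 309 310 311 312 313 328 329 330 331 332 333 334 335 336 337
 338 339 351 352]
r2 brass 302 338 148 184
183 [349 350 351 352 356]
186 [308 309 310 311 312 313 314 315 326 327 328 329 330 331 332 333 353 354]
189 [308 309 310 311 312 313 314 315 325 326 327 328 329 330 331 332 333 334
 335 336 351 352]
```

Lugs span about 35 mm, the same as when first seen closed. Lifting slowly, straight up.

Call:
play_rows:
  plan:
    - [[0, 0, 0.02, 0, 0, 0, 0.34], [0, 0, 0.04, 0, 0, 0, 0.34], [0, 0, 0.04, 0, 0, 0, 0.34], [0, 0, 0.04, 0, 0, 0, 0.34], [0, 0, 0.06, 0, 0, 0, 0.34], [0, 0, 0, 0, 0, 0, 0.34], [0, 0, 0, 0, 0, 0, 0.34]]

```text
time_s: 17.25
position: [0.5405, 0.1985, 0.2009]
tcp_rot: [[1.0, 0.029, 0.0], [0.029, -1.0, -0.0], [0.0, 0.0, -1.0]]
force: [0.7, 0.4, -2.2]
opening: 0.672
```

```bash
python3 snap.py r3; python3 - <<'E'
from h import *
for n in("r2","r3"):
    h=cv2.cvtColor(cv2.imread(f"pics/{n}.png"),cv2.COLOR_BGR2HSV)
    m=((h[:,:,0]>18)&(h[:,:,0]<30)&(h[:,:,1]>150)&(h[:,:,2]>90)).astype(np.uint8);m[230:]=0;m[:,:285]=0;m[:,365:]=0
    ys,xs=np.where(m);print(n,"brass",xs.min(),xs.max(),ys.min(),ys.max())
    r=(((h[:,:,0]<6)|(h[:,:,0]>174))&(h[:,:,1]>150)&(h[:,:,2]>60)).astype(np.uint8);r[:,:240]=0;r[:,400:]=0;r[:200]=0;r[300:]=0
    ys,xs=np.where(r);print("red",xs.min(),xs.max(),ys.min(),ys.max())
E
```

```text
17.25 [0.5405 0.1985 0.2009] [1.    0.029 0.   ] [ 0.65  0.41 -2.19] 0.671663555822697
r2 brass 302 338 148 184
red 254 383 223 286
r3 brass 303 338 148 184
red 254 383 223 286
```

Call:
play_rows:
  plan:
    - [[0, 0, 0.1, 0, 0, 0, 0.34], [0, 0, 0.15, 0, 0, 0, 0.34], [0, 0, 0.2, 0, 0, 0, 0.34], [0, 0, 0.25, 0, 0, 0, 0.34], [0, 0, 0.25, 0, 0, 0, 0.34], [0, 0, 0.25, 0, 0, 0, 0.34], [0, 0, 0.2, 0, 0, 0, 0.34], [0, 0, 0, 0, 0, 0, 0.34], [0, 0, 0, 0, 0, 0, 0.34]]

```text
time_s: 18.2
position: [0.5404, 0.1986, 0.2709]
tcp_rot: [[1.0, 0.03, 0.0], [0.03, -1.0, 0.0], [0.0, -0.0, -1.0]]
force: [0.5, 0.2, -2.8]
opening: 0.672
```

```bash
python3 snap.py r4; python3 - <<'E'
from h import *
i=cv2.imread('pics/r4.png')
h=cv2.cvtColor(i,cv2.COLOR_BGR2HSV)
m=((h[:,:,0]>18)&(h[:,:,0]<30)&(h[:,:,1]>150)&(h[:,:,2]>90)).astype(np.uint8);m[230:]=0;m[:,:285]=0;m[:,365:]=0
ys,xs=np.where(m);print("brass",xs.min(),xs.max(),ys.min(),ys.max())
cv2.imwrite('pics/r4c.png',cv2.resize(i[90:290,230:410],(540,600),interpolation=cv2.INTER_CUBIC))
E
```

```text
18.2 [0.5404 0.1986 0.2709] [1.   0.03 0.  ] [ 0.46  0.15 -2.84] 0.6724837589351286
brass 306 334 143 181
```

View pics/r4c.png

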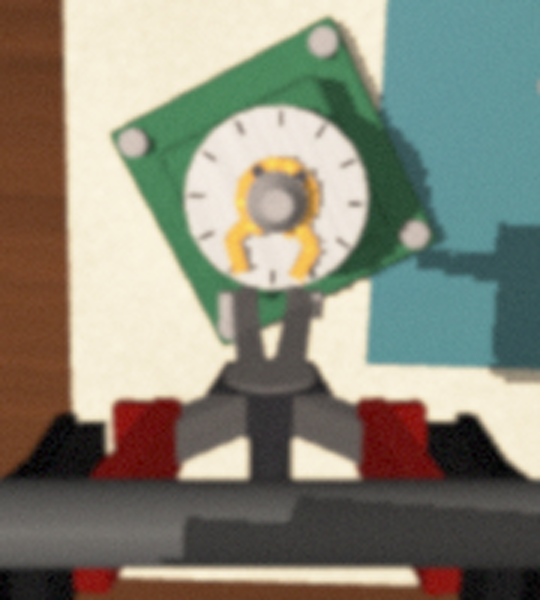

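The ring sits closed in the groove around the spindle at crop (275,205), well clear of the tips, and the pliers are still in the grip. Compared with the in-stand picture, the tips have swung about 4.5 mm towards -x, so I will pitch the tool back about 1.7°. Returning over the stand gently.

Call:
play_rows:
  plan:
    - [[-0.0276, -0.15, 0, 0, 0, 0, 0.34], [-0.0276, -0.3, 0, 0, 0, 0, 0.34], [-0.0276, -0.45, 0, 0, 0, 0, 0.34], [-0.0276, -0.6, 0, 0, 0, 0, 0.34], [-0.0276, -0.6, 0, 0, 0, 0, 0.34], [-0.0276, -0.6, 0, 0, 0, 0, 0.34], [-0.0276, -0.6, 0, 0, 0, 0, 0.34], [-0.0276, -0.6, 0, 0, 0, 0, 0.34], [-0.0276, -0.6, 0, 0, 0, 0, 0.34], [-0.0276, -0.6, 0, 0, 0, 0, 0.34], [-0.0276, -0.6, 0, 0, 0, 0, 0.34], [-0.0276, -0.6, 0, 0, 0, 0, 0.34]]

```text
time_s: 19.45
position: [0.5227, -0.1186, 0.2704]
tcp_rot: [[1.0, 0.029, -0.001], [0.029, -1.0, -0.0], [-0.001, 0.0, -1.0]]
force: [0.7, 0.2, -2.0]
opening: 0.674
```

Call:
play_rows:
  plan:
    - [[-0.0276, -0.6, 0, 0, 0, 0, 0.34], [-0.0276, -0.4, 0, 0, 0, 0, 0.34], [-0.0276, -0.2, 0, 0, 0, 0, 0.34], [-0.0276, -0.12, 0, 0, 0, 0, 0.34], [0, 0, 0, 0, -0.0047, 0, 0.34], [0, 0, 0, 0, -0.0047, 0, 0.34], [0, 0, 0, 0, 0, 0, 0.34], [0, 0, 0, 0, 0, 0, 0.34]]

```text
time_s: 20.25
position: [0.5182, -0.1815, 0.2709]
tcp_rot: [[0.999, 0.031, 0.03], [0.031, -1.0, 0.0], [0.03, 0.001, -1.0]]
force: [-0.3, 1.2, -2.1]
opening: 0.671
```

```bash
cat > chk.py <<'E'
from h import *
import sys
# pliers steel and red rows/cols in the wrist view: tips band & handles, for comparing with g2 (in the stand)
for n in sys.argv[1:]:
    h=cv2.cvtColor(cv2.imread(f"pics/{n}.png"),cv2.COLOR_BGR2HSV)
    r=(((h[:,:,0]<6)|(h[:,:,0]>174))&(h[:,:,1]>150)&(h[:,:,2]>60)).astype(np.uint8);r[:,:240]=0;r[:,400:]=0;r[:200]=0;r[248:]=0
    ys,xs=np.where(r);print(n,"red",xs.min(),xs.max(),ys.min())
    g=((h[:,:,1]<60)&(h[:,:,2]<130))
    for v in range(178,232,4):
        x=np.where(g[v,280:365])[0]+280;print(v,(x.min(),x.max(),len(x)) if len(x) else None,end=" ")
    print()
E
python3 snap.py b1; python3 chk.py g2 r4 b1
```

```text
20.25 [ 0.5182 -0.1815  0.2709] [0.999 0.031 0.03 ] [-0.29  1.23 -2.07] 0.6707727756007567
g2 red 264 382 221
178 None 182 (np.int64(312), np.int64(335), 19) 186 (np.int64(314), np.int64(336), 19) 190 (np.int64(314), np.int64(335), 17) 194 (np.int64(315), np.int64(332), 13) 198 (np.int64(281), np.int64(339), 31) 202 (np.int64(307), np.int64(341), 35) 206 (np.int64(306), np.int64(342), 37) 210 (np.int64(306), np.int64(343), 38) 214 (np.int64(306), np.int64(344), 39) 218 (np.int64(304), np.int64(345), 42) 222 (np.int64(297), np.int64(350), 54) 226 (np.int64(294), np.int64(352), 59) 230 (np.int64(292), np.int64(354), 63) 
r4 red 261 377 224
178 (np.int64(343), np.int64(343), 1) 182 (np.int64(351), np.int64(352), 2) 186 (np.int64(309), np.int64(335), 13) 190 (np.int64(308), np.int64(334), 18) 194 (np.int64(308), np.int64(335), 19) 198 (np.int64(308), np.int64(332), 19) 202 (np.int64(308), np.int64(331), 17) 206 (np.int64(309), np.int64(331), 17) 210 (np.int64(308), np.int64(332), 25) 214 (np.int64(304), np.int64(335), 32) 218 (np.int64(301), np.int64(338), 38) 222 (np.int64(298), np.int64(340), 43) 226 (np.int64(291), np.int64(347), 57) 230 (np.int64(290), np.int64(348), 59) 
b1 red 261 376 224
178 None 182 None 186 (np.int64(309), np.int64(333), 14) 190 (np.int64(307), np.int64(334), 21) 194 (np.int64(307), np.int64(335), 18) 198 (np.int64(308), np.int64(336), 19) 202 (np.int64(308), np.int64(331), 15) 206 (np.int64(308), np.int64(331), 17) 210 (np.int64(308), np.int64(330), 19) 214 (np.int64(304), np.int64(334), 31) 218 (np.int64(301), np.int64(337), 37) 222 (np.int64(299), np.int64(339), 41) 226 (np.int64(291), np.int64(346), 56) 230 (np.int64(290), np.int64(348), 59)
```

```bash
python3 - <<'E'
from h import *
# vertical profile along the centre (pin/pivot) and along the prongs, grey gradient rows
for n in("g2","g3","g4","h1","r1","r2","r3","r4","b1"):
    i=cv2.imread(f"pics/{n}.png");g=cv2.cvtColor(i,cv2.COLOR_BGR2GRAY)
    c=318+ (4 if n=="g2" else 1)
    print(n,"ctr",g[192:246:2,c-1:c+4].mean(1).astype(int).tolist())
E
python3 chk.py r1 r2 r3 | cut -c1-900 | sed 's/np.int64//g'
```

```text
g2 ctr [142, 136, 123, 83, 76, 89, 78, 72, 69, 69, 70, 70, 80, 78, 42, 42, 41, 42, 42, 40, 41, 42, 42, 44, 42, 43, 41]
g3 ctr [117, 173, 176, 116, 102, 159, 132, 78, 76, 76, 79, 94, 70, 49, 48, 48, 48, 50, 46, 48, 47, 46, 47, 46, 48, 47, 46]
g4 ctr [184, 185, 185, 185, 184, 177, 116, 80, 80, 80, 83, 100, 68, 51, 53, 50, 50, 51, 52, 50, 49, 51, 49, 48, 49, 50, 49]
h1 ctr [193, 204, 175, 103, 106, 104, 89, 82, 82, 83, 85, 100, 69, 52, 51, 51, 52, 51, 53, 52, 52, 49, 52, 51, 51, 50, 51]
r1 ctr [136, 156, 195, 196, 204, 160, 97, 95, 82, 82, 81, 81, 89, 95, 54, 53, 52, 52, 52, 51, 51, 51, 50, 48, 51, 51, 50]
r2 ctr [133, 153, 185, 187, 187, 159, 96, 96, 84, 81, 81, 80, 82, 98, 72, 52, 53, 50, 52, 51, 52, 50, 49, 51, 50, 52, 50]
r3 ctr [149, 190, 191, 202, 146, 92, 96, 96, 87, 82, 80, 80, 83, 94, 79, 53, 50, 50, 52, 50, 52, 51, 50, 51, 51, 51, 52]
r4 ctr [107, 107, 102, 149, 222, 225, 211, 200, 164, 92, 80, 80, 80, 88, 94, 56, 51, 50, 49, 51, 52, 50, 52, 49, 50, 51, 51]
b1 ctr [142, 186, 190, 188, 186, 180, 170, 160, 143, 101, 78, 77, 77, 81, 96, 67, 49, 50, 50, 50, 50, 51, 49, 50, 50, 50,
[... 323 characters left out ...]
0 ((291), (348), 58) 
r2 red 261 376 223
178 ((325), (359), 4) 182 ((348), (357), 6) 186 ((307), (354), 21) 190 ((308), (351), 23) 194 ((308), (346), 22) 198 ((308), (332), 17) 202 ((307), (332), 20) 206 ((308), (336), 23) 210 ((303), (334), 32) 214 ((302), (336), 35) 218 ((299), (339), 41) 222 ((297), (364), 51) 226 ((291), (347), 57) 230 ((290), (349), 60) 
r3 red 261 377 223
178 ((356), (357), 2) 182 ((354), (355), 2) 186 ((309), (352), 20) 190 ((308), (348), 25) 194 ((308), (342), 23) 198 ((307), (333), 19) 202 ((308), (339), 21) 206 ((308), (331), 21) 210 ((305), (333), 29) 214 ((302), (336), 35) 218 ((300), (339), 40) 222 ((297), (364), 53) 226 ((292), (347), 56) 230 ((290), (349), 60)
```

The image comparison supports about 1.7° of pitch (tips +5 px, pivot about +2.5 px), now corrected. Nudge y by -2 mm and descend.

Call:
play_rows:
  plan:
    - [[0.01, -0.03, -0.15, 0, 0, 0, 0.34], [0, 0, -0.25, 0, 0, 0, 0.34], [0, 0, -0.3, 0, 0, 0, 0.34], [0, 0, -0.3, 0, 0, 0, 0.34], [0, 0, -0.3, 0, 0, 0, 0.34], [0, 0, -0.2, 0, 0, 0, 0.34], [0, 0, -0.1, 0, 0, 0, 0.34], [0, 0, 0, 0, 0, 0, 0.34], [0, 0, 0, 0, 0, 0, 0.34]]

```text
time_s: 21.2
position: [0.5192, -0.1841, 0.191]
tcp_rot: [[0.999, 0.03, 0.03], [0.03, -1.0, -0.0], [0.03, 0.001, -1.0]]
force: [0.3, 0.3, -1.4]
opening: 0.669
```

Call:
play_rows:
  plan:
    - [[0, 0, -0.08, 0, 0, 0, 0.34], [0, 0, -0.08, 0, 0, 0, 0.34], [0, 0, -0.08, 0, 0, 0, 0.34], [0, 0, -0.08, 0, 0, 0, 0.34], [0, 0, 0, 0, 0, 0, 0.34], [0, 0, 0, 0, 0, 0, 0.34]]

```text
time_s: 21.8
position: [0.5189, -0.1839, 0.1746]
tcp_rot: [[0.999, 0.029, 0.029], [0.029, -1.0, 0.0], [0.029, 0.001, -1.0]]
force: [-0.3, -0.4, -1.4]
opening: 0.668
```

Call:
play_rows:
  plan:
    - [[0, 0, -0.06, 0, 0, 0, 0.34], [0, 0, -0.06, 0, 0, 0, 0.34], [0, 0, -0.06, 0, 0, 0, 0.34], [0, 0, 0, 0, 0, 0, 0.34], [0, 0, 0, 0, 0, 0, 0.34]]

```text
time_s: 22.3
position: [0.5188, -0.1839, 0.1656]
tcp_rot: [[0.999, 0.029, 0.029], [0.029, -1.0, 0.0], [0.029, 0.001, -1.0]]
force: [0.6, -0.3, -2.9]
opening: 0.672
```

Call:
play_rows:
  plan:
    - [[0, 0, -0.04, 0, 0, 0, 0.34], [0, 0, -0.03, 0, 0, 0, 0.34], [0, 0, 0, 0, 0, 0, 0.34], [0, 0, 0, 0, 0, 0, 0.34]]

```text
time_s: 22.7
position: [0.5189, -0.1839, 0.1622]
tcp_rot: [[0.999, 0.029, 0.03], [0.029, -1.0, 0.0], [0.03, 0.001, -1.0]]
force: [-0.8, -0.6, -2.2]
opening: 0.672
```

Call:
play_rows:
  plan:
    - [[0, 0, -0.03, 0, 0, 0, 0.34], [0, 0, 0, 0, 0, 0, 0.34], [0, 0, 0, 0, 0, 0, 0.34]]

```text
time_s: 23.0
position: [0.5188, -0.1839, 0.1607]
tcp_rot: [[0.999, 0.029, 0.029], [0.029, -1.0, 0.0], [0.029, 0.001, -1.0]]
force: [0.8, 0.9, -2.7]
opening: 0.671
```

```bash
python3 snap.py b2; python3 chk.py b2 g2| sed 's/np.int64//g'
```

```text
23.0 [ 0.5188 -0.1839  0.1607] [0.999 0.029 0.029] [ 0.82  0.89 -2.66] 0.6710915359379648
b2 red 261 376 223
178 None 182 None 186 None 190 ((307), (336), 18) 194 ((307), (336), 20) 198 ((308), (331), 14) 202 ((307), (334), 27) 206 ((302), (336), 32) 210 ((301), (337), 37) 214 ((300), (338), 39) 218 ((300), (338), 39) 222 ((298), (340), 43) 226 ((292), (346), 55) 230 ((290), (348), 59) 
g2 red 264 382 221
178 None 182 ((312), (335), 19) 186 ((314), (336), 19) 190 ((314), (335), 17) 194 ((315), (332), 13) 198 ((281), (339), 31) 202 ((307), (341), 35) 206 ((306), (342), 37) 210 ((306), (343), 38) 214 ((306), (344), 39) 218 ((304), (345), 42) 222 ((297), (350), 54) 226 ((294), (352), 59) 230 ((292), (354), 63)
```

Call:
play_rows:
  plan:
    - [[0, 0, -0.03, 0, 0, 0, 0.34], [0, 0, 0, 0, 0, 0, 0.34], [0, 0, 0, 0, 0, 0, 0.34]]

```text
time_s: 23.35
position: [0.519, -0.184, 0.1594]
tcp_rot: [[0.999, 0.03, 0.03], [0.03, -1.0, -0.0], [0.03, 0.001, -1.0]]
force: [1.2, 0.2, -1.1]
opening: 0.671
```

Call:
play_rows:
  plan:
    - [[0, 0, -0.03, 0, 0, 0, 0.34], [0, 0, 0, 0, 0, 0, 0.34], [0, 0, 0, 0, 0, 0, 0.34]]

```text
time_s: 23.65
position: [0.5191, -0.1842, 0.1581]
tcp_rot: [[0.999, 0.03, 0.03], [0.03, -1.0, -0.001], [0.03, 0.001, -1.0]]
force: [-0.9, 0.4, 2.7]
opening: 0.672
```

Call:
play_rows:
  plan:
    - [[0, 0, -0.03, 0, 0, 0, 0.34], [0, 0, 0, 0, 0, 0, 0.34], [0, 0, 0, 0, 0, 0, 0.34]]

```text
time_s: 23.95
position: [0.5193, -0.1842, 0.1567]
tcp_rot: [[0.999, 0.029, 0.031], [0.029, -1.0, -0.001], [0.031, 0.002, -1.0]]
force: [-0.5, -0.7, 5.0]
opening: 0.671
```

The pliers touch the block at 0.159, the right height with the pin in the slot. Relieve the pressure and open.

Call:
play_rows:
  plan:
    - [[0, 0, 0.03, 0, 0, 0, 0.34], [0, 0, 0, 0, 0, 0, 0.4], [0, 0, 0, 0, 0, 0, 0.45], [0, 0, 0, 0, 0, 0, 0.6], [0, 0, 0, 0, 0, 0, 0.8], [0, 0, 0, 0, 0, 0, 1], [0, 0, 0, 0, 0, 0, 1], [0, 0, 0, 0, 0, 0, 1]]

```text
time_s: 24.75
position: [0.5189, -0.184, 0.1579]
tcp_rot: [[0.999, 0.03, 0.03], [0.03, -1.0, -0.0], [0.03, 0.001, -1.0]]
force: [-0.0, 0.9, -0.2]
opening: 0.984
```

```bash
python3 snap.py e1; python3 chk.py e1| sed 's/np.int64//g'
```

```text
24.75 [ 0.5189 -0.184   0.1579] [0.999 0.03  0.03 ] [-0.05  0.85 -0.25] 0.9835214923887262
e1 red 259 376 223
178 ((362), (364), 2) 182 ((364), (364), 1) 186 ((311), (331), 15) 190 ((309), (362), 21) 194 ((309), (362), 18) 198 ((310), (327), 12) 202 ((309), (327), 15) 206 ((302), (363), 37) 210 ((301), (337), 37) 214 ((301), (361), 39) 218 ((300), (363), 43) 222 ((297), (340), 44) 226 ((289), (347), 59) 230 ((288), (348), 61)
```

The pliers stand on their own. Retreating upward and levelling, then going to the first viewpoint to measure.

Call:
play_rows:
  plan:
    - [[0, 0, 0.1, 0, 0, 0, 1], [0, 0, 0.2, 0, 0, 0, 1], [0, 0, 0.3, 0, 0, 0, 1], [0, 0, 0.5, 0, 0, 0, 1], [0, 0, 0.5, 0, 0, 0, 1], [0, 0, 0.5, 0, 0, 0, 1], [-0.33, 0.01, 0.4, 0, 0.0047, 0, 1], [-0.33, 0.01, 0.4, 0, 0.0047, 0, 1], [-0.35, 0.01, 0.4, 0, 0, 0, 1], [-0.35, 0.01, 0, 0, 0, 0, 1], [0, 0, 0, 0, 0, 0, 1], [0, 0, 0, 0, 0, 0, 1]]

```text
time_s: 26.0
position: [0.4511, -0.182, 0.3234]
tcp_rot: [[1.0, 0.029, 0.001], [0.029, -1.0, -0.001], [0.001, 0.001, -1.0]]
force: [0.5, 0.5, 0.4]
opening: 1.0
```

```bash
python3 snap.py e2; python3 - <<'E'
from h import *
import pickle
for n in("p1","e2"):
    s=pickle.load(open(n+".pkl","rb"));h=cv2.cvtColor(cv2.imread(f"pics/{n}.png"),cv2.COLOR_BGR2HSV)
    m=(((h[:,:,0]<6)|(h[:,:,0]>174))&(h[:,:,1]>150)&(h[:,:,2]>60)).astype(np.uint8)
    k,l,st,ce=cv2.connectedComponentsWithStats(m)
    for i in range(1,k):
        if 60<st[i][4]<700: print(n,"handle",st[i].tolist(),plane(ray("wrist",ce[i],s),.18).round(4))
a=capture("scene")[:,:,::-1].copy();b=capture("top")[:,:,::-1].copy();cv2.imwrite("pics/scene9.png",a);cv2.imwrite("pics/top9.png",b)
for nm,i in(("scene",cv2.imread("pics/scene0.png")),("scene9",a),("top",cv2.imread("pics/top0.png")),("top9",b)):
    h=cv2.cvtColor(i,cv2.COLOR_BGR2HSV);m=((h[:,:,0]<6)|(h[:,:,0]>174))&(h[:,:,1]>170)&(h[:,:,2]>100)
    n,l,st,c=cv2.connectedComponentsWithStats(m.astype(np.uint8));print(nm,[(st[k].tolist(),c[k].round(1).tolist()) for k in range(1,n) if 10<st[k][4]<60])
for u,v in(("scene0","scene9"),("top0","top9")):
    d=cv2.absdiff(cv2.imread(f"pics/{u}.png"),cv2.imread(f"pics/{v}.png")).max(2)>50
    n,l,st,c=cv2.connectedComponentsWithStats(d.astype(np.uint8));print(u,[st[k].tolist() for k in range(1,n) if st[k][4]>15])
E
```

```text
26.0 [ 0.4511 -0.182   0.3234] [1.    0.029 0.001] [0.49 0.54 0.42] 1.0004049469409322
p1 handle [287, 113, 16, 19, 250] [ 0.5168 -0.1575  0.18  ]
p1 handle [340, 113, 17, 19, 263] [ 0.5185 -0.2085  0.18  ]
e2 handle [340, 113, 17, 20, 276] [ 0.5184 -0.2095  0.18  ]
e2 handle [288, 114, 16, 19, 240] [ 0.5168 -0.1586  0.18  ]
scene [([254, 170, 6, 17, 51], [256.6, 177.2]), ([277, 174, 4, 6, 17], [278.3, 176.5]), ([275, 186, 5, 4, 12], [277.0, 187.8])]
scene9 [([253, 170, 6, 17, 52], [256.0, 176.8]), ([276, 174, 5, 7, 21], [277.7, 176.5]), ([275, 185, 4, 5, 15], [276.5, 187.5])]
top [([77, 79, 3, 4, 11], [77.9, 80.4]), ([252, 98, 7, 8, 43], [255.1, 101.1]), ([363, 205, 4, 5, 16], [364.9, 206.9]), ([383, 204, 7, 6, 33], [385.9, 206.3])]
top9 [([77, 79, 3, 4, 12], [78.0, 80.5]), ([252, 98, 7, 8, 43], [255.1, 101.1]), ([364, 205, 4, 5, 19], [365.4, 206.9]), ([384, 204, 7, 6, 32], [386.7, 206.6])]
scene0 [[122, 0, 33, 14, 365], [242, 0, 54, 42, 1596], [358, 0, 9, 8, 46], [367, 0, 6, 7, 21], [398, 0, 23, 42, 297], [400, 3, 62, 95, 1632], [114, 12, 74, 67, 1908], [375, 12, 8, 7, 36], [386, 3
[... 217 characters left out ...]
, 19, 213], [209, 137, 15, 17, 127], [168, 138, 28, 14, 238], [228, 178, 11, 19, 97], [405, 238, 6, 8, 29], [405, 241, 16, 15, 82], [399, 254, 18, 10, 35]]
top0 [[234, 183, 9, 17, 55], [345, 187, 158, 144, 9686], [229, 191, 6, 8, 28], [474, 234, 8, 20, 73], [483, 235, 13, 14, 55], [340, 267, 22, 30, 230], [363, 273, 11, 8, 22], [358, 276, 13, 19, 157], [326, 288, 96, 62, 1957], [407, 291, 233, 109, 15254], [247, 314, 68, 26, 691], [477, 333, 19, 23, 263], [246, 334, 51, 29, 658], [411, 335, 13, 9, 60], [165, 348, 95, 52, 2934], [252, 353, 27, 22, 259], [253, 366, 40, 34, 376], [292, 366, 15, 9, 67], [275, 369, 11, 14, 68], [407, 381, 8, 4, 22], [306, 386, 14, 14, 100], [322, 393, 16, 7, 33]]
```

The pliers are back within about 1 mm of where they began, and no bystander shows any change. One last numeric check of the dial and ring from the two spindle viewpoints.

Call:
play_rows:
  plan:
    - [[0.1, 0.8, -0.1, 0, 0, 0, 1], [0.1, 0.8, -0.1, 0, 0, 0, 1], [0.1, 0.8, -0.1, 0, 0, 0, 1], [0.1, 0.8, -0.1, 0, 0, 0, 1], [0.1, 0.8, -0.1, 0, 0, 0, 1], [0.1, 0.8, -0.1, 0, 0, 0, 1], [0.1, 0.8, -0.1, 0, 0, 0, 1], [0.1, 0.8, -0.1, 0, 0, 0, 1], [0, 0, 0, 0, 0, 0, 1], [0, 0, 0, 0, 0, 0, 1], [0, 0, 0, 0, 0, 0, 1]]

```text
time_s: 27.25
position: [0.491, 0.1375, 0.2824]
tcp_rot: [[1.0, 0.029, -0.001], [0.029, -1.0, -0.001], [-0.001, 0.001, -1.0]]
force: [0.0, 0.1, 0.1]
opening: 1.003
```

```bash
python3 snap.py d1
```

```text
27.25 [0.491  0.1375 0.2824] [ 1.     0.029 -0.001] [0.04 0.12 0.07] 1.0029938802647853
```

Call:
play_rows:
  plan:
    - [[0.0, 0.8, 0, 0, 0, 0, 1], [0.0, 0.8, 0, 0, 0, 0, 1], [0, 0, 0, 0, 0, 0, 1], [0, 0, 0, 0, 0, 0, 1], [0, 0, 0, 0, 0, 0, 1]]

```text
time_s: 27.8
position: [0.491, 0.2166, 0.2828]
tcp_rot: [[1.0, 0.028, -0.0], [0.028, -1.0, -0.001], [-0.0, 0.001, -1.0]]
force: [0.5, 0.7, 0.6]
opening: 1.003
```

```bash
python3 snap.py d2; python3 - <<'E'
from h import *
import pickle
rs=[];rb=[]
for n in("d1","d2"):
    s=pickle.load(open(n+".pkl","rb"));h=cv2.cvtColor(cv2.imread(f"pics/{n}.png"),cv2.COLOR_BGR2HSV)
    c=proj("wrist",np.array([.569,.195,.066]),s).astype(int);r=np.zeros(h.shape[:2],np.uint8);cv2.circle(r,tuple(int(v) for v in c),42,1,-1)
    m=((h[:,:,1]<45)&(h[:,:,2]>150)).astype(np.uint8)*r;k,l,st,ce=cv2.connectedComponentsWithStats(m);j=1+np.argmax(st[1:,4])
    e=cv2.fitEllipse(cv2.convexHull(max(cv2.findContours((l==j).astype(np.uint8),0,2)[0],key=cv2.contourArea)));rs.append(ray("wrist",e[0],s))
    b=((h[:,:,0]>18)&(h[:,:,0]<30)&(h[:,:,1]>150)&(h[:,:,2]>90)).astype(np.uint8)*r;ys,xs=np.where(b)
    q=[plane(ray("wrist",p,s),.066) for p in((xs.min()-.5,ys.mean()),(xs.max()+.5,ys.mean()),(xs.mean(),ys.min()-.5))]
    print(n,e,"ring span",np.linalg.norm(q[1]-q[0]).round(4),"centre est",(q[2]-[.016,0,0]).round(4))
print("dial",tri(rs))
E
```

```text
27.8 [0.491  0.2166 0.2828] [ 1.     0.028 -0.   ] [0.47 0.67 0.59] 1.0025391621442605
d1 ((270.4515380859375, 110.36196899414062), (61.030738830566406, 64.41101837158203), 160.38259887695312) ring span 0.0352 centre est [0.5684 0.195  0.066 ]
d2 ((337.6934814453125, 112.4358901977539), (61.419158935546875, 63.967220306396484), 11.55944538116455) ring span 0.0341 centre est [0.5673 0.1974 0.066 ]
dial (array([0.5691599 , 0.19509247, 0.06223646]), [np.float64(1.4949893155935952e-05), np.float64(1.494989315607135e-05)])
```

The dial face is at 0.0622 against 0.0682 before, so it is held about 6 mm down. The ring is closed and centred. Handing in.

```bash
python3 -c "
from rig import *
print(hand_in())"
```

```text
the job is handed in; nothing more can be done
None
```

The ring is closed in the groove and holding the dial down, the pliers are back in their stand, and the job is handed in at about 28 s. No verdict was reported.

I squeezed the pliers to spread the ring, lowered it over the spindle and pressed the dial to its stop with about 12 N. Then I went up 2.5 mm, eased the handles while drawing back 3 mm, and returned the pliers to the stand.

**Last checks:**
- **Dial:** its face is at z 0.0622, against 0.0682 at the start. That is about 6 mm down, where 5 mm was expected; the calibration is good to about 2 mm.
- **Ring:** it spans 34–35 mm over the lugs, as when first seen closed. Its centre is within about 2–3 mm of the spindle axis; the two views disagreed by 2.4 mm sideways.
- **Pliers:** the handles are back within about 1 mm of where they started. I did not measure the tilt separately.
- **Bystanders:** the fixed-camera images before and after show no change at any of them.
- **Robot:** it touches nothing.

The pliers swung about 1.7° in the light grip on the way back. I corrected this by pitching the tool before putting them down.

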